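# Set the packing slope to its second notch

## Task

The tilting marble packing slope on the counter is propped too steep; set it to the second notch from the bottom and let go. Its ratchet only lets it go up: raise it through its notches and on past the top until it comes gently up against its soft stop, which throws the pawl out, lower it all the way down flat so that the pawl falls back in, then raise it two clicks and let it settle there. Do not force it against the stop or let it drop shut, and leave the other things where they are.

Things in the scene. Friction and masses are not known exactly. Their poses are not given: they have to be found in the camera images.
- stand: Dark wooden plinth of the packing slope, 152 x 222 x 93 mm, fixed to the counter. Origin on the counter under the middle of the hinge axis, which is its near edge; x points from the hinge to the far side, y along the hinge to the left. The brass sector and steel pawl run in a closed case along its right side, behind a clear cover.
- hinge (a point): Middle of the hinge axis (along the stand's y), 90 mm above the counter. The slope swings about it: a marble slab on a dark wooden board, 134 x 218 x 25 mm, about 0.6 to 0.95 kg, with a soft damper in the hinge (0.35 N m s/rad).
- pull (a point): Middle of the brass pull by which the slope is lifted: a round bar 14 mm thick and 36 mm long along the stand's y, on two short stems 22 mm beyond the slope's upper edge. In the slope's frame it lies 156 mm from the hinge axis and 10 mm to the marble's side. Can be pinched on its flat ends, turning between the pads as the slope swings. The showcase's wall stands some 55 mm behind it when flat.
- slope (a joint): Angle of the slope, rad: 0 flat on the plinth, grows as it rises. Four notches 0.20 apart, the lowest at 0.18 to 0.34 (differs from stand to stand); the pawl drops in once it is raised 0.07 past a notch. Pawl is thrown out just before the soft stop, which is met at 1.10 to 1.25 (feel for it), stays out while lowering, falls back in just before flat. Starts on the 3rd or 4th notch.
- stop: Black rubber buffer of the soft stop (30 N/mm), 18 x 7 x 4 mm, on a steel bracket inside the case; a lug on the slope's sector comes up against it 75 mm from the hinge axis. Bracket, pawl and stop were set by hand and differ from stand to stand. Origin at its middle.
- date_stamp: Bystander: date stamp with a brown wooden grip, 26 x 55 x 71 mm. Origin under its middle.
- ribbon_gold: Bystander: spool of gold ribbon, 54 mm across, 24 mm high. Origin under its middle.
- card_stack: Bystander: stack of white cards, 55 x 85 x 14 mm. Origin under its middle.
- desk_bell: Bystander: steel desk bell, 70 mm across, 44 mm high. Origin under its middle.
- price_tent: Bystander: folded white price card, 36 x 64 x 34 mm. Origin under its middle.
- tongs: Bystander: steel tongs, 196 x 38 x 14 mm, lying behind the slope along the showcase. Origin under their middle.

How it is judged:
On the way, in this order (a step that is already met when the one before it is completed fails the run):
1. the slope has been raised past its top notch (value of joint slope above 1 rad), for 0.05 s.
2. the slope lies flat, all the way down (value of joint slope below 0.03 rad), for 0.2 s.
At the end, for the whole second after the job is handed in: The slope rests on its second notch from the bottom, at 0.36 to 0.56 rad (the notch differs from stand to stand), at rest and released (value of joint slope between 0.36 and 0.56 rad and velocity of joint slope between -0.05 and 0.05 rad/s); the robot touches nothing.
It fails at once if the slope is forced against its stop (over 35 N on the buffer, about 17 N at the pull) (contact force between stop and stand above 35 N).
It fails at once if the slope is dropped onto its stand (faster than 0.8 rad/s in the last 0.03 rad) (value of joint slope below 0.03 rad and velocity of joint slope below -0.8 rad/s).
It fails at once if another thing on the counter is moved by more than 30 mm (distance of any of date_stamp, ribbon_gold, card_stack, desk_bell, price_tent, tongs from where it was at the start of the episode above 0.03 m).
It also fails if it takes over 72 s, if anything falls off the work surface, if the arm or the gripper's body presses on something with over 40 N, if the wrist force passes 120 N, or if a joint passes its speed limit or range.

## Robot

A 6-joint arm with a two-finger parallel gripper is mounted at the origin on a cart in front of the work surface, level with it; the furniture and walls round the work are solid. World frame = base frame: x ahead of the robot, y to its left, z up, the work surface at z = 0. Lengths are in m, angles in rad, forces in N, time in s.
With the tool pointing down it reaches from about 0.4 to 0.825 m from the base axis. Payload 7 kg.
Tool frame: the origin (TCP) lies between the finger pads; the fingertips stand 14 mm ahead of it and the grasp point (between the pads) lies 5 mm behind it (env.tips_ahead is the distance from the TCP to the fingertips, in m); z points along the fingers, y is the line along which they close (so a half turn about z gives the same grasp; the last joint's range is limited). The gripper opens to 88 mm and grips with 3 to 60 N. Pads are 19 mm wide; open, the fingers measure 130 mm over their backs; the gripper's body (78 mm by 193 mm) begins 47 mm behind the grasp point.
Start: joints at [1.513, 0.359, 0.012, 0, -1.224, -0.288], TCP at [0.229, 0.635, 0.241] pointing down, gripper open.
Joint ranges: [-3.07, 3.07], [-1.43, 2.12], [-1.02, 1.25], [-3.03, 1.67], [-3.05, -0], [-3.03, 3.03]. Speed limits (rad/s): [2.39, 2.39, 3.01, 3.14, 3.14, 3.14].

## Interface

Orientations are given as a unit quaternion [x, y, z, w].
In Python, from cell import env gives the robot as it stands.
- The arm moves only by the tool jog_arm, called after ">>>" by a JSON object that holds its "api" and its "payload", one argument or row to a line. Schema: {"type":"object","properties":{"segments":{"type":"array","items":{"type":"object","properties":{"pos":{"type":"array","items":{"type":"number"},"minItems":3,"maxItems":3},"rot":{"type":"array","items":{"type":"number"},"minItems":3,"maxItems":3}},"additionalProperties":false},"minItems":1,"maxItems":8},"aperture":{"type":"number"},"grip_n":{"type":"number"},"only":{"type":"string"},"quiet":{"type":"boolean"},"lines":{"type":"string"}},"required":["segments"],"additionalProperties":false}. segments is a list of rows, 1 to 8 of them, each an object with the fields pos (a list: dx, dy, dz in shares of 0.5 m (1.0 is 0.5 m)), rot (a list: a rotation vector rx, ry, rz in parts of the range, where 1.0 means pi rad); a field left out counts as zero; each row is the pose to reach, as a shift and turn from the pose commanded when the call began, along the tool's axes at that moment; what a row does not reach only later rows make up. A row lasts 1/8 s, in which the tool goes at most 0.0625 m and 0.188 rad, less where a joint would pass 70% of its speed; a pose out of reach is approached as far as the arm can. aperture is the finger opening in m, set as the call begins (left out keeps the last). The fingers move at their own pace and stop on an object; grip_n is the grip in N (left out, the last holds). Time passes only in rows, so rows that do not move let the fingers close. The tool returns the time, the measured TCP pose, the force, the opening and the grip force at its end. only (a regular expression) keeps the lines of the reply that match it, lines (a string "A,B") keeps lines A to B, and quiet returns only ok. Shift and turn numbers lie between -1 and 1, and a call with a number outside is refused. Input that does not fit is refused with a message, and nothing moves.
- env.get_state(): the state, without advancing time (a new reading comes with each control period).
- env.get_image(name): name is "scene" or "side" or "wrist"; returns a dict with "image" (420x560x3 uint8, blue, green, red), "mtx" (3x3 intrinsics, pixels), "D" ([k1, k2, p1, p2, k3] as OpenCV has them; the pictures are not rectified), "eye" and "rotation" of the camera in the world. Camera axes: x right, y up, looking along -z (the intrinsics and any distortion apply to the point x, -y, -z); pixel columns grow to the right and rows downward; lengths in m; the calibration is good to about 2 mm. A picture is of the moment at which its call begins. There is no depth.
- env.job_done(): hands the job in; it is judged then, once.
The state is a dict: "time_s": time; "q": joint angles; "qd": joint speeds; "effort": joint torques, N m; "ee_pos": TCP position; "orientation": TCP orientation; "ft_force": force on the tool from outside, world axes, zero at the start; "wrist_torque": the same for the moment, N m; "opening": finger opening in m; "gripper_force": force on a finger pad.
Only numpy, scipy, OpenCV 4.12 (cv2) and the standard library are available. Lean on these libraries where they do the work, as an engineer would, in place of code of your own. Each camera call takes 0.05 s, during which the arm holds its last target. There are 200 camera calls.

## Working session

There is one attempt and no reset: what is moved stays moved. The work goes in short steps, Python scripts to look and compute and a tool call to move; the robot and the scene stay as the last step left them, time stands still between calls to the robot, and variables do not carry over. Pictures are saved under pics/ and viewed, at most 10 in all, crops included, and the job is handed in when it is done.

```bash
ls; mkdir -p pics; python3 - <<'E'
from cell import env
import cv2,numpy as np
a=[env.get_image(n) for n in("scene","side")]
for n,d in zip(("scene","side"),a):
    cv2.imwrite(f"pics/{n}0.png",d["image"]);print(n,d["eye"],d["mtx"][0],d["D"])
s=env.get_state();print(s["time_s"],s["ee_pos"],s["orientation"],s["opening"])
E
```

```text
pics
scene [ 0.02945832 -0.35147871  0.62901047] [436.30493647   0.         277.80182603] [-0.08969142  0.          0.          0.          0.        ]
side [ 0.68270633 -0.35712764  1.01944422] [450.71579635   0.         281.42406812] [0.02731397 0.         0.         0.         0.        ]
0.1 [0.22868825 0.63465415 0.23972128] [ 9.85078817e-01 -1.72102247e-01 -5.23891912e-05  7.32929751e-04] 0.08762726651252403
```

View pics/scene0.png

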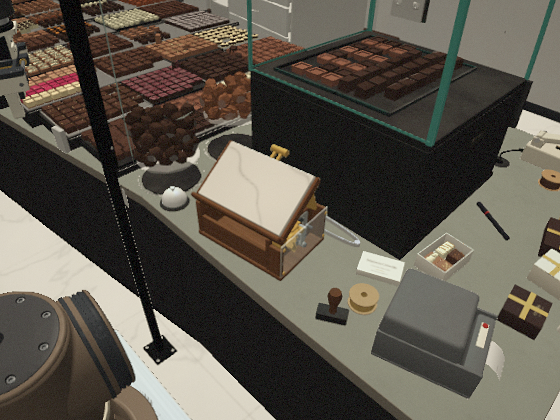

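View pics/side0.png

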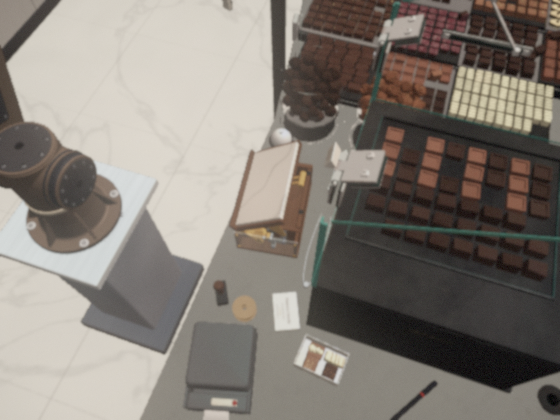

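The plinth is at scene (260,220) with the slope raised. The pull is at about (278,152) in scene and (299,179) in side. I'll zoom in on both.

```bash
python3 - <<'E'
import cv2,numpy as np
a=cv2.resize(cv2.imread("pics/scene0.png")[130:280,180:380],None,fx=4,fy=4,interpolation=2)[:600,:800]
b=cv2.resize(cv2.imread("pics/side0.png")[120:260,220:330],None,fx=4,fy=4,interpolation=2)
cv2.imwrite("pics/c1.png",a);cv2.imwrite("pics/c2.png",b)
E
```

```text
(no output)
```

View pics/c1.png

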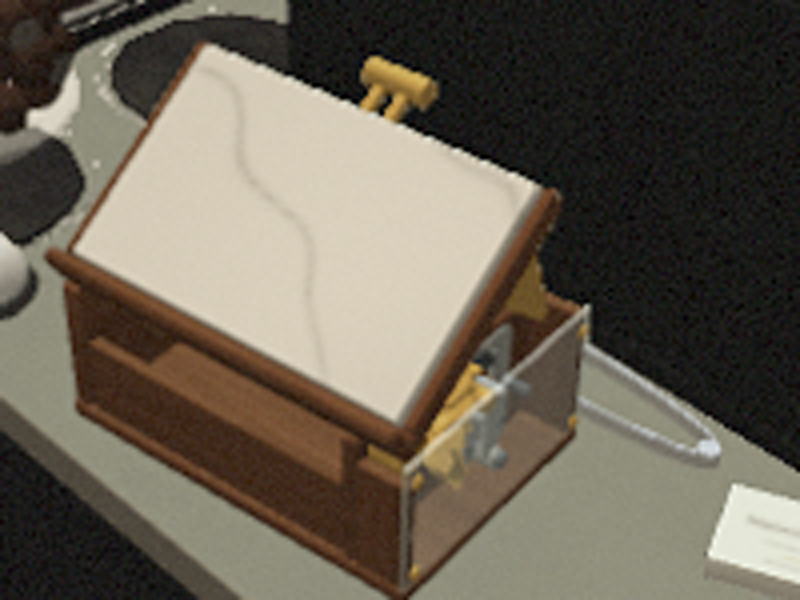

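View pics/c2.png

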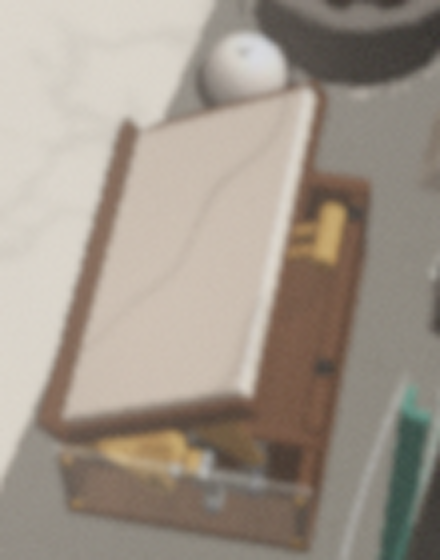

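```bash
cat > h.py <<'E'
import numpy as np,cv2
from scipy.spatial.transform import Rotation as R
def ray(d,p):
    u=cv2.undistortPoints(np.array([[p]],float),d["mtx"],np.array(d["D"]))[0,0]
    M=np.array(d["rotation"]);M=M if M.shape==(3,3) else R.from_quat(M).as_matrix()
    v=M@[u[0],-u[1],-1];return np.array(d["eye"]),v/np.linalg.norm(v)
def tri(rs):
    A=sum(np.eye(3)-np.outer(v,v) for _,v in rs);b=sum((np.eye(3)-np.outer(v,v))@e for e,v in rs)
    x=np.linalg.solve(A,b);return x,max(np.linalg.norm(np.cross(v,x-e)) for e,v in rs)
E
python3 - <<'E'
from cell import env
from h import *
np.set_printoptions(precision=4,suppress=True)
s=env.get_image("scene");d=env.get_image("side")
P={}
for n,a,b in [("pull",(399,83),(331,234)),("pL",(371,72),(335,206)),("pR",(428,96),(327,262)),("FL",(208,45),(310,90)),("FR",(540,193),(243,398)),("NR",(402,424),(65,415)),("NL",(75,247),(135,130)),("baseNR",(403,597),(75,512))]:
    x,e=tri([ray(s,(180+a[0]/4,130+a[1]/4)),ray(d,(220+b[0]/4,120+b[1]/4))]);P[n]=x;print(n,x,e)
l=(P["NL"]-P["NR"]+P["FL"]-P["FR"]);yaw=np.arctan2(-l[0],l[1]);print("yaw",yaw)
u=(P["FL"]+P["FR"]-P["NL"]-P["NR"])/2;ang=np.arctan2(u[2],np.hypot(u[0],u[1]));print("ang",ang,np.linalg.norm(u),np.linalg.norm(l)/2)
for y in(yaw,):
  X=np.array([np.cos(y),np.sin(y),0])
  h=P["pull"]-(156*np.cos(ang)-10*np.sin(ang))/1e3*X-np.array([0,0,(156*np.sin(ang)+10*np.cos(ang))/1e3]);print("hinge",h)
E
```

```text
pull [0.5517 0.1674 0.1843] 0.0010008348520624789
pL [0.5486 0.1846 0.1848] 0.0016594085355462857
pR [0.5548 0.1503 0.1831] 0.0008302420879403746
FL [0.5095 0.2608 0.1818] 0.00041335782303982005
FR [0.5371 0.0599 0.179 ] 0.0006522083608121334
NR [0.435  0.0471 0.113 ] 0.002282400609401736
NL [0.4047 0.2429 0.1185] 0.0007049550748412471
baseNR [0.4343 0.0391 0.0042] 0.0011461014965306908
yaw 0.14473483405096332
ang 0.5533712447906548 0.12296415143107234 0.20049679389440453
hinge [0.4255 0.149  0.0938]
```

```bash
python3 - <<'E'
from cell import env
from h import *
np.set_printoptions(precision=3,suppress=True)
s=env.get_image("scene");d=env.get_image("side");w=env.get_image("wrist")
cv2.imwrite("pics/w0.png",w["image"])
# pole plane in scene, rays in side
n=np.cross(ray(s,(70,5))[1],ray(s,(150,310))[1])
for p in [(277,3),(279,50),(280,95)]:
    e,v=ray(d,p);t=n@(s["eye"]-e)/(n@v);print("pole",e+t*v)
e,v=ray(s,(158,350));print("base z=0,-.9",[e+v*(z-e[2])/v[2] for z in(0,-.4,-.9)])
def pl(c,p,z):
    e,v=ray(c,p);return e+v*(z-e[2])/v[2]
print("wall bottom side cam",pl(d,(312,290),0),pl(s,(388,255),0),pl(s,(255,150),0), "glass top tri",tri([ray(s,(437,140)),ray(d,(322,225))]))
for z in(0,.1): print("bowl",pl(s,(165,180),z),pl(d,(310,110),z))
print("bowl top",tri([ray(s,(160,115)),ray(d,(308,75))]))
g=lambda x:np.linalg.norm(x)
E
```

```text
pole [0.36  0.554 0.301]
pole [0.362 0.559 0.155]
pole [ 0.363  0.561 -0.018]
base z=0,-.9 [array([0.179, 0.071, 0.   ]), array([ 0.274,  0.34 , -0.4  ]), array([ 0.392,  0.676, -0.9  ])]
wall bottom side cam [ 0.636 -0.006  0.   ] [ 0.643 -0.063  0.   ] [0.72 0.43 0.  ] glass top tri (array([ 0.64 , -0.051,  0.308]), np.float64(0.05316287440054749))
bowl [0.46  0.478 0.   ] [0.471 0.519 0.   ]
bowl [0.391 0.346 0.1  ] [0.492 0.433 0.1  ]
bowl top (array([0.47 , 0.471, 0.179]), np.float64(0.001556179755567813))
```

View pics/w0.png

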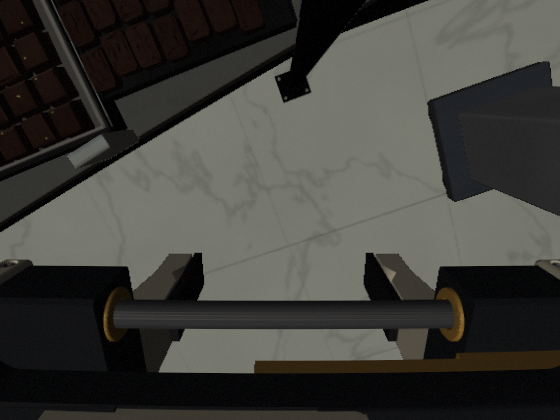

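The wrist view shows the pole base at (293,85), with floor and cart beyond it. The pole stands at about (0.36, 0.56), between the arm and the stand, so I'll retract first, then swing round inside it.

Units first: shifts go in shares of 0.5 m and turns go in shares of pi rad. So 0.21 m is 0.42, 0.165 m is 0.33.

>>> {"api": "jog_arm", "payload": {
  "segments": [
    {"pos":[0, 0.11, -0.03]},
    {"pos":[0, 0.22, -0.06]},
    {"pos":[0, 0.33, -0.09]},
    {"pos":[0, 0.42, -0.11]},
    {"pos":[0, 0.42, -0.11]}
  ],
  "aperture": 0.06
}}

```text
time_s: 0.98
ee_pos: [0.1571, 0.4355, 0.2976]
orientation: [0.985, -0.172, -0.001, -0.002]
ft_force: [-0.9, 0.6, 0.2]
opening: 0.0602
gripper_force: 0.0
```

```bash
cat >> h.py <<'E'
def rows(wps,yaw,tilt=0):
    """tool-frame deltas to world points; final orientation: x=stand x, z down, then tilted about tool y"""
    from cell import env
    s=env.get_state();M=R.from_quat(s["orientation"]);p=s["ee_pos"]
    c,q=np.cos(yaw),np.sin(yaw)
    T=R.from_matrix(np.array([[c,q,0],[q,-c,0],[0,0,-1]]))*R.from_rotvec([0,tilt,0])
    print("rot",(M.inv()*T).as_rotvec().round(3))
    for w in wps: print(M.inv().apply(np.array(w)-p).round(4))
E
python3 - <<'E'
from h import *
a=np.linspace(1.22,.294,9)[1:]
rows([(.455*np.cos(t),.455*np.sin(t),.30) for t in a],.15)
E
```

```text
rot [-0.004  0.001 -0.495]
[ 0.0546  0.0114 -0.0025]
[ 0.1064  0.0208 -0.0027]
[ 0.1568  0.0361 -0.0028]
[ 0.205   0.0571 -0.003 ]
[ 0.2505  0.0836 -0.0032]
[ 0.2926  0.1151 -0.0034]
[ 0.3309  0.1513 -0.0036]
[ 0.3646  0.1917 -0.0038]
```

In the tool's units: 0.365 m is 0.73, 0.331 m is 0.662, -0.495 rad is -0.1576.

>>> {"api": "jog_arm", "payload": {
  "segments": [
    {"pos":[0.106, 0.02, 0], "rot":[0, 0, -0.0191]},
    {"pos":[0.21, 0.042, 0], "rot":[0, 0, -0.0382]},
    {"pos":[0.312, 0.072, 0], "rot":[0, 0, -0.0573]},
    {"pos":[0.41, 0.114, 0], "rot":[0, 0, -0.0796]},
    {"pos":[0.5, 0.168, 0], "rot":[0, 0, -0.0987]},
    {"pos":[0.584, 0.23, 0], "rot":[0, 0, -0.1178]},
    {"pos":[0.662, 0.302, 0], "rot":[0, 0, -0.1401]},
    {"pos":[0.73, 0.384, 0], "rot":[0, 0, -0.1576]}
  ]
}}

```text
time_s: 1.98
ee_pos: [0.4371, 0.1317, 0.2953]
orientation: [0.997, 0.076, -0.0, 0.0]
ft_force: [1.5, -0.1, -0.1]
opening: 0.06
gripper_force: 0.0
```

```bash
python3 - <<'E'
from h import *
rows([(.51,.157,.30),(.552,.167,.27),(.552,.167,.25)],.15)
E
```

```text
rot [0.    0.    0.001]
[ 0.0759 -0.014  -0.0047]
[ 0.1189 -0.0176  0.0253]
[ 0.1189 -0.0176  0.0453]
```

In the tool's units: 0.119 m is 0.238, 0.09 m is 0.18.

>>> {"api": "jog_arm", "payload": {
  "segments": [
    {"pos":[0.1, -0.016, -0.008]},
    {"pos":[0.18, -0.03, 0.02]},
    {"pos":[0.238, -0.0352, 0.05]},
    {"pos":[0.238, -0.0352, 0.05]}
  ]
}}

```text
time_s: 2.48
ee_pos: [0.5521, 0.1681, 0.2676]
orientation: [0.997, 0.074, -0.002, 0.001]
ft_force: [-0.4, -0.5, -0.5]
opening: 0.0597
gripper_force: 0.0
```

```bash
python3 - <<'E'
from cell import env
from h import *
w=env.get_image("wrist");cv2.imwrite("pics/w1.png",w["image"]);print(w["eye"])
hsv=cv2.cvtColor(w["image"],cv2.COLOR_BGR2HSV)
m=cv2.inRange(hsv,(14,110,90),(30,255,255))
n,l,st,c=cv2.connectedComponentsWithStats(m)
for i in range(1,n):
  if st[i,4]>80:
    e,v=ray(w,c[i]);print(st[i],c[i],e+v*(.184-e[2])/v[2])
E
```

```text
[0.63681872 0.18037207 0.4106555 ]
[387 215  12  26 184] [391.30978261 229.73913043] [0.55956619 0.0862415  0.184     ]
[ 263  219   51   29 1084] [287.64483395 229.94464945] [0.54798761 0.16329025 0.184     ]
[ 452  218   48   43 1491] [475.76391683 239.09926224] [0.56157688 0.01933682 0.184     ]
[155 289  11  53 218] [158.22477064 316.44954128] [0.45578524 0.2576758  0.184     ]
[392 288  21  54 583] [404.16638079 314.62607204] [0.48750448 0.05619093 0.184     ]
[ 198  351  342   22 4893] [381.50827713 364.02309422] [0.43439109 0.06198291 0.184     ]
```

View pics/w1.png

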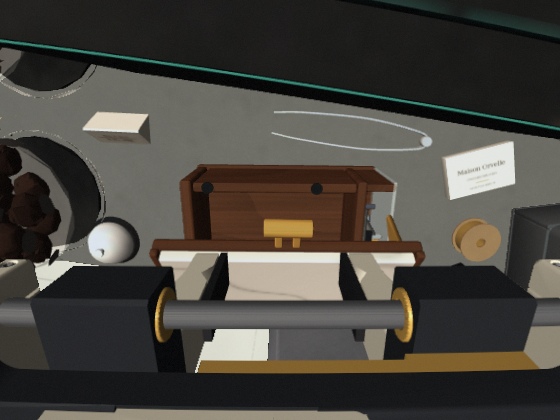

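The pull is at wrist (288,228), square to the gripper. The showcase edge runs across the top and the tongs lie at about (350,130). Next I'll combine all three views and check the wall height.

```bash
python3 - <<'E'
from cell import env
from h import *
np.set_printoptions(precision=4,suppress=True)
s=env.get_image("scene");d=env.get_image("side");w=env.get_image("wrist")
print(tri([ray(w,(288.3,227.5)),ray(s,(279.75,150.75)),ray(d,(302.75,178.5))]))
e,v=ray(s,(388,255));b=e-v*e[2]/v[2]
e,v=ray(s,(435,140));t=np.linalg.norm(b[:2]-e[:2])/np.linalg.norm(v[:2]);print("wall corner",b,"top",e+t*v)
for z in (.2,.25,.3):
  for p in [(20,45),(280,82),(540,135)]:
    e,v=ray(w,p);print(z,e+v*(z-e[2])/v[2])
q=env.get_state();print(q["q"],q["ee_pos"])
E
```

```text
(array([0.5502, 0.1646, 0.1871]), np.float64(0.0024454954960861602))
wall corner [ 0.6429 -0.063   0.    ] top [ 0.6552 -0.0908  0.2769]
0.2 [0.6473 0.3449 0.2   ]
0.2 [0.6479 0.184  0.2   ]
0.2 [0.643 0.01  0.2  ]
0.25 [0.6444 0.3064 0.25  ]
0.25 [0.6449 0.1831 0.25  ]
0.25 [0.6411 0.0497 0.25  ]
0.3 [0.6416 0.2679 0.3   ]
0.3 [0.6419 0.1822 0.3   ]
0.3 [0.6393 0.0895 0.3   ]
[ 0.636   0.1773 -0.1655  0.0001 -1.2273  1.0842] [0.5508 0.1682 0.2711]
```

```bash
python3 - <<'E'
from h import *
t=np.array([.5502,.1646,.185]);z=np.array([np.cos(.15)*.2955,np.sin(.15)*.2955,-.955])
rows([t-.06*z,t-.03*z,t],.15,.3)
E
```

```text
rot [-0.     0.299 -0.001]
[-0.0189  0.0035  0.0288]
[-0.01    0.0035  0.0574]
[-0.0012  0.0035  0.0861]
```

In the tool's units: 0.086 m is 0.172, 0.075 m is 0.15, 0.3 rad is 0.0955.

>>> {"api": "jog_arm", "payload": {
  "segments": [
    {"pos":[-0.038, 0.007, 0.02], "rot":[0, 0.0477, 0]},
    {"pos":[-0.038, 0.007, 0.056], "rot":[0, 0.0955, 0]},
    {"pos":[-0.02, 0.007, 0.114], "rot":[0, 0.0955, 0]},
    {"pos":[-0.01, 0.007, 0.15], "rot":[0, 0.0955, 0]},
    {"pos":[-0.0024, 0.007, 0.172], "rot":[0, 0.0955, 0]},
    {"pos":[-0.0024, 0.007, 0.172], "rot":[0, 0.0955, 0]}
  ]
}}

```text
time_s: 3.42
ee_pos: [0.5502, 0.1645, 0.1846]
orientation: [0.986, 0.074, 0.149, -0.011]
ft_force: [-0.6, 0.3, 0.2]
opening: 0.0599
gripper_force: 0.0
```

```bash
python3 - <<'E'
from cell import env
from h import *
w=env.get_image("wrist");cv2.imwrite("pics/w2.png",w["image"])
E
```

```text
(no output)
```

View pics/w2.png

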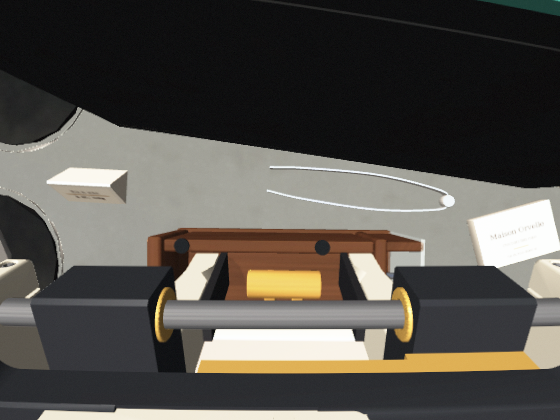

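The bar sits centred between the fingers at (284,284). I'll close on it.

>>> {"api": "jog_arm", "payload": {
  "segments": [
    {},
    {},
    {},
    {}
  ],
  "aperture": 0.02,
  "grip_n": 12
}}

```text
time_s: 3.98
ee_pos: [0.5505, 0.1645, 0.1848]
orientation: [0.986, 0.074, 0.149, -0.011]
ft_force: [1.7, -1.3, 0.4]
opening: 0.0358
gripper_force: 12.0
```

```bash
cat >> h.py <<'E'
def P2(a): return np.array([.156*np.cos(a)-.01*np.sin(a),.156*np.sin(a)+.01*np.cos(a)])
def arc(a0,angs,t=.3):
    for a in angs:
        d=P2(a)-P2(a0);print(round(a,3),(d[0]*np.cos(t)+d[1]*np.sin(t)).round(4),(d[0]*np.sin(t)-d[1]*np.cos(t)).round(4))
H=np.array([.4276,.1459,.09])
def st():
    from cell import env
    s=env.get_state();d=np.array(s["ee_pos"])-H;X=np.array([np.cos(.15),np.sin(.15),0])
    x,z=d@X,d[2];a=np.arctan2(z,x)-.064
    f=np.array(s["ft_force"]);u=P2(a);u/=np.linalg.norm(u)
    print("t",s["time_s"],"ang %.3f rad %.4f lat %.4f"%(a,np.hypot(x,z),d@[-X[1],X[0],0]),"Ftan %.1f Frad %.1f"%(-f@X*u[1]+f[2]*u[0],f@X*u[0]+f[2]*u[1]),f.round(1),s["opening"],s["gripper_force"])
E
python3 - <<'E'
from h import *
st();arc(.587,np.arange(.647,1.07,.06))
E
```

```text
t 3.975 ang 0.588 rad 0.1563 lat 0.0000 Ftan -0.6 Frad 1.4 [ 1.7 -1.3  0.4] 0.03577799175459319 12.000085562467575
0.647 -0.0035 -0.0087
0.707 -0.0075 -0.0172
0.767 -0.012 -0.0254
0.827 -0.017 -0.0334
0.887 -0.0224 -0.041
0.947 -0.0283 -0.0483
1.007 -0.0347 -0.0552
1.067 -0.0414 -0.0617
```

In the tool's units: -0.0334 m is -0.0668, -0.0254 m is -0.0508.

>>> {"api": "jog_arm", "payload": {
  "segments": [
    {"pos":[-0.007, 0, -0.0174]},
    {"pos":[-0.015, 0, -0.0344]},
    {"pos":[-0.024, 0, -0.0508]},
    {"pos":[-0.034, 0, -0.0668]},
    {"pos":[-0.034, 0, -0.0668]}
  ]
}}

```text
time_s: 4.6
ee_pos: [0.5238, 0.1607, 0.2118]
orientation: [0.986, 0.074, 0.149, -0.011]
ft_force: [0.8, 1.4, -2.5]
opening: 0.0356
gripper_force: 12.0
```

```bash
python3 -c "
from h import *
st()"
```

```text
t 4.6 ang 0.833 rad 0.1559 lat 0.0003 Ftan -2.4 Frad -1.4 [ 0.8  1.4 -2.5] 0.035628493653131324 11.999906748533249
```

In the tool's units: -0.0254 m is -0.0508, -0.0218 m is -0.0436.

>>> {"api": "jog_arm", "payload": {
  "segments": [
    {"pos":[-0.0108, 0, -0.0152]},
    {"pos":[-0.0226, 0, -0.0298]},
    {"pos":[-0.0354, 0, -0.0436]},
    {"pos":[-0.0426, 0, -0.0508]},
    {"pos":[-0.0426, 0, -0.0508]}
  ]
}}

```text
time_s: 5.22
ee_pos: [0.4962, 0.1569, 0.2297]
orientation: [0.986, 0.074, 0.149, -0.012]
ft_force: [-1.7, 4.4, -3.5]
opening: 0.0356
gripper_force: 12.0
```

```bash
python3 -c "
from h import *
st();arc(1.04,np.arange(1.06,1.28,.02))"
```

```text
t 5.225 ang 1.045 rad 0.1561 lat 0.0006 Ftan -0.7 Frad -3.6 [-1.7  4.4 -3.5] 0.035642138554423344 11.99983835220337
1.06 -0.0023 -0.0021
1.08 -0.0046 -0.0042
1.1 -0.0069 -0.0063
1.12 -0.0093 -0.0083
1.14 -0.0118 -0.0103
1.16 -0.0143 -0.0122
1.18 -0.0168 -0.014
1.2 -0.0193 -0.0158
1.22 -0.0219 -0.0176
1.24 -0.0245 -0.0193
1.26 -0.0272 -0.021
```

In the tool's units: -0.0046 m is -0.0092, -0.0042 m is -0.0084.

>>> {"api": "jog_arm", "payload": {
  "segments": [
    {"pos":[-0.0022, -0.002, -0.0022]},
    {"pos":[-0.0046, -0.002, -0.0042]},
    {"pos":[-0.0068, -0.002, -0.0064]},
    {"pos":[-0.0092, -0.002, -0.0084]},
    {"pos":[-0.0092, -0.002, -0.0084]}
  ],
  "grip_n": 6
}}

```text
time_s: 5.85
ee_pos: [0.4911, 0.1563, 0.2321]
orientation: [0.986, 0.074, 0.149, -0.011]
ft_force: [1.5, -1.8, -1.2]
opening: 0.036
gripper_force: 6.0
```

```bash
python3 -c "
from h import *
st()"
```

```text
t 5.85 ang 1.082 rad 0.1560 lat 0.0008 Ftan -1.6 Frad -0.6 [ 1.5 -1.8 -1.2] 0.03601663029033781 5.999947786331177
```

In the tool's units: -0.0024 m is -0.0048, -0.0021 m is -0.0042.

>>> {"api": "jog_arm", "payload": {
  "segments": [
    {"pos":[-0.0024, 0, -0.002]},
    {"pos":[-0.0048, 0, -0.0042]},
    {"pos":[-0.0048, 0, -0.0042]}
  ]
}}

```text
time_s: 6.22
ee_pos: [0.4882, 0.1559, 0.2334]
orientation: [0.986, 0.074, 0.149, -0.011]
ft_force: [1.0, -3.8, -0.9]
opening: 0.0358
gripper_force: 6.0
```

```bash
python3 -c "
from h import *
st()"
```

```text
t 6.225 ang 1.102 rad 0.1560 lat 0.0008 Ftan -0.8 Frad -0.7 [ 1.  -3.8 -0.9] 0.03584114285258329 6.000018194317818
```

>>> {"api": "jog_arm", "payload": {
  "segments": [
    {"pos":[-0.0024, 0, -0.002]},
    {"pos":[-0.0024, 0, -0.002]}
  ]
}}

```text
time_s: 6.48
ee_pos: [0.4868, 0.1557, 0.234]
orientation: [0.986, 0.074, 0.149, -0.011]
ft_force: [0.6, -5.6, 0.3]
opening: 0.0363
gripper_force: 6.0
```

```bash
python3 -c "
from h import *
st()"
```

```text
t 6.475 ang 1.112 rad 0.1560 lat 0.0009 Ftan 0.3 Frad 0.1 [ 0.6 -5.6  0.3] 0.0363023873456582 5.999848544597626
```

In the tool's units: -0.0012 m is -0.0024, -0.001 m is -0.002.

>>> {"api": "jog_arm", "payload": {
  "segments": [
    {"pos":[-0.0024, 0, -0.002]},
    {"pos":[-0.0024, 0, -0.002]}
  ],
  "quiet": true
}}

```text
ok
```

```bash
python3 -c "
from h import *
st()"
```

```text
t 6.725 ang 1.122 rad 0.1559 lat 0.0009 Ftan -0.9 Frad 0.9 [ 2.  -4.8  0.5] 0.03575861103387117 6.000049039721489
```

In the tool's units: -0.0008 m is -0.0016, -0.0006 m is -0.0012.

>>> {"api": "jog_arm", "payload": {
  "segments": [
    {"pos":[-0.0016, 0.001, -0.0012]},
    {"pos":[-0.0016, 0.001, -0.0012]}
  ],
  "quiet": true
}}

```text
ok
```

```bash
python3 -c "
from h import *
st()"
```

```text
t 6.975 ang 1.127 rad 0.1560 lat 0.0009 Ftan -0.4 Frad -1.0 [ 0.4 -2.5 -1.1] 0.0359622819944534 5.999984890222549
```

In the tool's units: -0.0008 m is -0.0016, -0.0006 m is -0.0012.

>>> {"api": "jog_arm", "payload": {
  "segments": [
    {"pos":[-0.0016, 0, -0.0012]},
    {"pos":[-0.0016, 0, -0.0012]}
  ],
  "quiet": true
}}

```text
ok
```

```bash
python3 -c "
from h import *
st()"
```

```text
t 7.225 ang 1.133 rad 0.1559 lat 0.0008 Ftan -4.0 Frad -1.9 [ 3.3 -1.7 -3.3] 0.0361574034344283 5.999823734164238
```

In the tool's units: -0.0008 m is -0.0016, -0.0006 m is -0.0012.

>>> {"api": "jog_arm", "payload": {
  "segments": [
    {"pos":[-0.0016, 0, -0.0012]},
    {"pos":[-0.0016, 0, -0.0012]}
  ],
  "quiet": true
}}

```text
ok
```

```bash
python3 -c "
from h import *
st()"
```

```text
t 7.475 ang 1.139 rad 0.1560 lat 0.0009 Ftan -6.4 Frad -3.3 [ 5.3 -2.8 -5.4] 0.03587984799410415 5.999864861369133
```

```bash
python3 -c "
from h import *
arc(1.139,np.arange(1.08,.6,-.06))
print();arc(.66,np.arange(.6,.1,-.06))"
```

```text
1.08 0.0071 0.0059
1.02 0.0139 0.0124
0.96 0.0203 0.0192
0.9 0.0263 0.0264
0.84 0.0319 0.034
0.78 0.037 0.0418
0.72 0.0416 0.05
0.66 0.0457 0.0584
0.6 0.0493 0.0671

0.6 0.0036 0.0087
0.54 0.0067 0.0175
0.48 0.0092 0.0265
0.42 0.0112 0.0357
0.36 0.0126 0.045
0.3 0.0135 0.0543
0.24 0.0138 0.0637
0.18 0.0136 0.0731
0.12 0.0128 0.0824
```

In the tool's units: 0.0264 m is 0.0528, 0.0263 m is 0.0526.

>>> {"api": "jog_arm", "payload": {
  "segments": [
    {"pos":[0.0142, 0, 0.0118]},
    {"pos":[0.0278, 0, 0.0248]},
    {"pos":[0.0406, 0, 0.0384]},
    {"pos":[0.0526, 0.0006, 0.0528]},
    {"pos":[0.0526, 0.0006, 0.0528]}
  ],
  "grip_n": 12
}}

```text
time_s: 8.1
ee_pos: [0.5164, 0.1598, 0.2178]
orientation: [0.986, 0.074, 0.149, -0.011]
ft_force: [1.9, -2.3, 1.0]
opening: 0.0356
gripper_force: 12.0
```

```bash
python3 -c "
from h import *
st()"
```

```text
t 8.1 ang 0.894 rad 0.1563 lat 0.0005 Ftan -0.7 Frad 1.7 [ 1.9 -2.3  1. ] 0.03558814672271543 11.999965757131577
```

In the tool's units: 0.0236 m is 0.0472, 0.0154 m is 0.0308.

>>> {"api": "jog_arm", "payload": {
  "segments": [
    {"pos":[0.0112, 0, 0.0152]},
    {"pos":[0.0214, 0, 0.0308]},
    {"pos":[0.0306, 0, 0.0472]},
    {"pos":[0.0306, 0, 0.0472]}
  ]
}}

```text
time_s: 8.6
ee_pos: [0.5377, 0.1627, 0.1996]
orientation: [0.986, 0.074, 0.149, -0.011]
ft_force: [4.2, -3.1, -0.3]
opening: 0.0359
gripper_force: 12.0
```

```bash
python3 -c "
from h import *
st()"
```

```text
t 8.6 ang 0.713 rad 0.1563 lat 0.0002 Ftan -2.8 Frad 2.4 [ 4.2 -3.1 -0.3] 0.03592503420147161 11.999894678592682
```

In the tool's units: 0.0627 m is 0.1254, 0.0534 m is 0.1068.

>>> {"api": "jog_arm", "payload": {
  "segments": [
    {"pos":[0.0082, 0.0006, 0.0168]},
    {"pos":[0.0154, 0.0006, 0.0342]},
    {"pos":[0.0216, 0.0006, 0.0518]},
    {"pos":[0.0266, 0.0006, 0.0698]},
    {"pos":[0.0306, 0.0006, 0.0882]},
    {"pos":[0.0334, 0.0006, 0.1068]},
    {"pos":[0.0352, 0.0006, 0.1254]},
    {"pos":[0.0352, 0.0006, 0.1254]}
  ]
}}

```text
time_s: 9.6
ee_pos: [0.5721, 0.1675, 0.1441]
orientation: [0.986, 0.074, 0.149, -0.011]
ft_force: [5.1, -3.1, -0.8]
opening: 0.0359
gripper_force: 12.0
```

```bash
python3 -c "
from h import *
st();arc(.3,[.25,.2,.15,.1,.07,.05,.03,.01,0,-.02,-.04])"
```

```text
t 9.6 ang 0.291 rad 0.1558 lat -0.0002 Ftan -2.3 Frad 4.0 [ 5.1 -3.1 -0.8] 0.03589367478486644 11.999886184930801
0.25 0.0003 0.0078
0.2 0.0002 0.0156
0.15 -0.0003 0.0234
0.1 -0.0011 0.0312
0.07 -0.0018 0.0358
0.05 -0.0024 0.0389
0.03 -0.003 0.042
0.01 -0.0037 0.045
0 -0.004 0.0465
-0.02 -0.0048 0.0496
-0.04 -0.0056 0.0526
```

In the tool's units: 0.0389 m is 0.0778, -0.001 m is -0.002.

>>> {"api": "jog_arm", "payload": {
  "segments": [
    {"pos":[0.0016, 0, 0.0156]},
    {"pos":[0.0018, 0, 0.0312]},
    {"pos":[0.001, 0, 0.0468]},
    {"pos":[-0.0006, 0, 0.0624]},
    {"pos":[-0.002, 0, 0.0716]},
    {"pos":[-0.0032, 0, 0.0778]},
    {"pos":[-0.0032, 0, 0.0778]}
  ]
}}

```text
time_s: 10.48
ee_pos: [0.5812, 0.1687, 0.1073]
orientation: [0.986, 0.074, 0.149, -0.011]
ft_force: [-1.8, -3.0, -1.9]
opening: 0.0356
gripper_force: 12.0
```

```bash
python3 -c "
from h import *
st()"
```

```text
t 10.475 ang 0.047 rad 0.1562 lat -0.0004 Ftan -1.6 Frad -2.5 [-1.8 -3.  -1.9] 0.03556288198480287 11.999933570623398
```

In the tool's units: 0.0061 m is 0.0122, 0.0031 m is 0.0062.

>>> {"api": "jog_arm", "payload": {
  "segments": [
    {"pos":[-0.0012, 0, 0.0062]},
    {"pos":[-0.0026, 0, 0.0122]},
    {"pos":[-0.0026, 0, 0.0122]}
  ]
}}

```text
time_s: 10.85
ee_pos: [0.5819, 0.1689, 0.1012]
orientation: [0.986, 0.074, 0.149, -0.011]
ft_force: [-3.3, -4.4, -2.0]
opening: 0.0361
gripper_force: 12.0
```

```bash
python3 -c "
from h import *
st()"
```

```text
t 10.85 ang 0.007 rad 0.1564 lat -0.0003 Ftan -1.8 Frad -4.1 [-3.3 -4.4 -2. ] 0.0360729826309432 11.999914795160294
```

In the tool's units: 0.003 m is 0.006, 0.0015 m is 0.003.

>>> {"api": "jog_arm", "payload": {
  "segments": [
    {"pos":[-0.0006, 0, 0.003]},
    {"pos":[-0.0012, 0, 0.006]},
    {"pos":[-0.0012, 0, 0.006]}
  ],
  "quiet": true
}}

```text
ok
```

```bash
python3 -c "
from h import *
st()"
```

```text
t 11.225 ang -0.005 rad 0.1568 lat -0.0003 Ftan 6.7 Frad -6.4 [-6.  -5.9  6.3] 0.03620198069419442 12.000603675842285
```

In the tool's units: -0.001 m is -0.002, 0.0005 m is 0.001.

>>> {"api": "jog_arm", "payload": {
  "segments": [
    {"pos":[-0.002, 0, 0.001]},
    {"pos":[-0.002, 0, 0.001]},
    {"pos":[-0.002, 0, 0.001]},
    {"pos":[-0.002, 0, 0.001]}
  ]
}}

```text
time_s: 11.72
ee_pos: [0.5824, 0.169, 0.0993]
orientation: [0.986, 0.074, 0.15, -0.011]
ft_force: [-4.0, -7.8, 8.0]
opening: 0.0355
gripper_force: 12.0
```

```bash
python3 -c "
from h import *
st();arc(-.005,np.arange(.06,.6,.06))"
```

```text
t 11.725 ang -0.005 rad 0.1567 lat -0.0003 Ftan 8.3 Frad -4.7 [-4.  -7.8  8. ] 0.03554145252754757 12.000643461942673
0.06 0.0021 -0.0099
0.12 0.0035 -0.0192
0.18 0.0043 -0.0286
0.24 0.0045 -0.0379
0.3 0.0042 -0.0473
0.36 0.0033 -0.0566
0.42 0.0019 -0.0659
0.48 -0.0001 -0.0751
0.54 -0.0027 -0.0841
0.6 -0.0057 -0.093
```

In the tool's units: -0.076 m is -0.152, -0.067 m is -0.134.

>>> {"api": "jog_arm", "payload": {
  "segments": [
    {"pos":[0.0042, 0, -0.021]},
    {"pos":[0.007, 0, -0.04]},
    {"pos":[0.0086, 0, -0.059]},
    {"pos":[0.009, 0, -0.078]},
    {"pos":[0.0084, 0, -0.0966]},
    {"pos":[0.0066, 0, -0.1152]},
    {"pos":[0.0038, 0, -0.134]},
    {"pos":[0, 0, -0.152]}
  ]
}}

```text
time_s: 12.72
ee_pos: [0.5597, 0.1658, 0.171]
orientation: [0.986, 0.074, 0.149, -0.011]
ft_force: [0.6, -4.8, -4.2]
opening: 0.0359
gripper_force: 12.0
```

```bash
python3 -c "
from h import *
st()"
```

```text
t 12.725 ang 0.481 rad 0.1562 lat -0.0000 Ftan -3.5 Frad -2.3 [ 0.6 -4.8 -4.2] 0.035897919768085255 11.999911218881607
```

In the tool's units: -0.006 m is -0.012, -0.0018 m is -0.0036.

>>> {"api": "jog_arm", "payload": {
  "segments": [
    {"pos":[-0.0036, 0, -0.012]},
    {"pos":[-0.0036, 0, -0.012]},
    {"pos":[-0.0036, 0, -0.012]}
  ]
}}

```text
time_s: 13.1
ee_pos: [0.5565, 0.1654, 0.1762]
orientation: [0.986, 0.074, 0.15, -0.011]
ft_force: [1.7, -6.1, -2.4]
opening: 0.0357
gripper_force: 12.0
```

```bash
python3 -c "
from h import *
st();arc(.52,[.47,.42,.40,.39,.38,.37,.36,.35])"
```

```text
t 13.1 ang 0.520 rad 0.1563 lat 0.0000 Ftan -2.5 Frad -0.7 [ 1.7 -6.1 -2.4] 0.03568453787684829 11.999839693307877
0.47 0.002 0.0076
0.42 0.0036 0.0152
0.4 0.0042 0.0183
0.39 0.0044 0.0198
0.38 0.0046 0.0214
0.37 0.0049 0.0229
0.36 0.0051 0.0245
0.35 0.0052 0.026
```

Now I'll lower it onto the notch, expected at about 0.387.

In the tool's units: 0.0198 m is 0.0396, 0.0183 m is 0.0366.

>>> {"api": "jog_arm", "payload": {
  "segments": [
    {"pos":[0.004, 0, 0.0152]},
    {"pos":[0.0072, 0, 0.0304]},
    {"pos":[0.0084, 0, 0.0366]},
    {"pos":[0.0088, 0, 0.0396]},
    {"pos":[0.0088, 0, 0.0396]},
    {"pos":[0.0088, 0, 0.0396]}
  ]
}}

```text
time_s: 13.85
ee_pos: [0.5665, 0.1668, 0.1587]
orientation: [0.986, 0.074, 0.15, -0.011]
ft_force: [-0.7, -6.3, 1.6]
opening: 0.0356
gripper_force: 12.0
```

```bash
python3 -c "
from h import *
st()"
```

```text
t 13.85 ang 0.391 rad 0.1563 lat -0.0001 Ftan 2.1 Frad -0.8 [-0.7 -6.3  1.6] 0.03558556464934772 12.000302821397781
```

In the tool's units: 0.0016 m is 0.0032, 0.0002 m is 0.0004.

>>> {"api": "jog_arm", "payload": {
  "segments": [
    {"pos":[0.0004, 0, 0.0032]},
    {"pos":[0.0004, 0, 0.0032]},
    {"pos":[0.0004, 0, 0.0032]}
  ]
}}

```text
time_s: 14.22
ee_pos: [0.5671, 0.1669, 0.1575]
orientation: [0.986, 0.074, 0.15, -0.011]
ft_force: [-3.8, -6.8, 3.8]
opening: 0.0356
gripper_force: 12.0
```

```bash
python3 -c "
from h import *
st()"
```

```text
t 14.225 ang 0.382 rad 0.1564 lat -0.0001 Ftan 5.5 Frad -2.7 [-3.8 -6.8  3.8] 0.03562486329341891 12.00028583407402
```

The pawl is holding at about 0.39. I'll release and back off along the tool axis.

In the tool's units: -0.0012 m is -0.0024, -0.0002 m is -0.0004.

>>> {"api": "jog_arm", "payload": {
  "segments": [
    {"pos":[-0.0004, 0, -0.0024]},
    {"pos":[-0.0004, 0, -0.0024]},
    {"pos":[-0.0004, 0, -0.0024]},
    {"pos":[-0.0004, 0, -0.0024]}
  ],
  "aperture": 0.06
}}

```text
time_s: 14.72
ee_pos: [0.5662, 0.1672, 0.1577]
orientation: [0.986, 0.074, 0.149, -0.011]
ft_force: [0.3, -0.4, -0.3]
opening: 0.0598
gripper_force: 0.0
```

>>> {"api": "jog_arm", "payload": {
  "segments": [
    {"pos":[0, 0, -0.04]},
    {"pos":[0, 0, -0.1]},
    {"pos":[0, 0, -0.18]},
    {"pos":[0, 0, -0.24]},
    {"pos":[0, 0, -0.24]},
    {"pos":[0, 0, -0.24]}
  ]
}}

```text
time_s: 15.48
ee_pos: [0.5308, 0.1615, 0.2718]
orientation: [0.986, 0.074, 0.149, -0.011]
ft_force: [-0.3, -0.5, 0.0]
opening: 0.0597
gripper_force: 0.0
```

```bash
python3 - <<'E'
from cell import env
import cv2,numpy as np
s=env.get_image("scene")["image"];d=env.get_image("side")["image"]
a=cv2.resize(s[120:280,180:400],None,fx=2,fy=2);b=cv2.resize(d[110:270,200:340],None,fx=2,fy=2)
cv2.imwrite("pics/end.png",np.hstack([a,b]))
E
```

```text
(no output)
```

View pics/end.png

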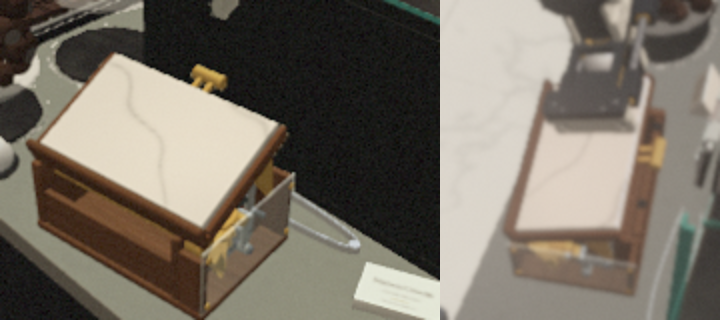

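The slope rests at a lower angle and is released: pull at crop (208,77) and (652,152), bystanders undisturbed. One last angle check, then hand in.

```bash
python3 - <<'E'
from cell import env
from h import *
s=env.get_image("scene");d=env.get_image("side")
x,e=tri([ray(s,(284.3,158.3)),ray(d,(306.3,186))]);print(x,e,np.arcsin((x[2]-.09)/.1563)-.064)
z=x[2]
if z>.145: print(env.job_done())
E
```

```text
[0.56181576 0.16402369 0.16393719] 0.0007732136811436776 0.42874563149371875
the job is handed in; nothing more can be done
None
```

The slope is released on its second notch: I measured about 0.39 rad through the grip and 0.43 rad by camera (required 0.36–0.56). It first went up to the soft stop (about 6 N at the pull) and down flat. The job is handed in; its verdict was not shown.

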